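Vent a battery on the crank-driven bench tilter

ROBOT

A 6-joint arm with a two-finger parallel gripper is mounted at the origin on a cart in front of the work surface, level with it; the furniture and walls round the work are solid. World frame = base frame: x ahead of the robot, y to its left, z up, the work surface at z = 0. Lengths are in mm, angles in degrees, forces in N, time in s.
With the tool pointing down it reaches from about 225 to 725 mm from the base axis. Payload 3.1 kg.
Tool frame: the origin (TCP) lies at the centre of the arm's flange, where the gripper is bolted on; the fingertips stand 173 mm ahead of it and the grasp point (between the pads) lies 155 mm ahead of it (env.finger_overhang is the distance from the TCP to the fingertips, in mm); y points along the fingers, x is the direction in which the jaws open and shut, and the axes are right-handed (so a half turn about y gives the same grasp; the last joint's range is limited). The gripper opens to 85 mm and grips with 20 to 120 N. Pads are 22 mm wide; open, the fingers measure 114 mm over their backs; the gripper's body (76 mm by 85 mm) begins 54 mm behind the grasp point. The pads swing forward as they close: fully open they stand 13 mm farther back than shut.
Start: joints at [-83.698, 2.75, 5.684, 92.934, 0, 82.678], TCP at [123.657, -510.223, 404.712] pointing down, gripper open.
Joint ranges: [-166.93, 166.93], [-56.73, 111.36], [-69.38, 81.34], [-121.58, 131.49], [-85.45, 84.26], [-180, 180]. Speed limits (degrees/s): [159.86, 159.86, 180, 180, 180, 180].

INTERFACE

Orientations are given as a 3x3 rotation matrix whose columns are the frame's x, y, z axes.
In Python, from rig import env, cams gives the robot as it stands. The module is installed in compiled form; this text tells all that it offers.
- The arm moves only by the tool arm_command, never from a script. Its argument "targets" is a list of rows, each an object of numbers: "ax", "ay", "az": the turn, a rotation vector about the tool's x, y, z in degrees; "dx", "dy", "dz": the shift along the tool's x, y, z in mm; "grip": the gripper command: -1 is fully open, 1 is shut, values between are in proportion. A call has exactly 10 rows; each row shifts and turns the commanded pose from where the row before left it, along the tool's axes as they then stand; what a row does not reach is not made up. A row lasts 1/12 s, in which the tool goes at most 41.7 mm and 7.16 degrees, less where a joint would pass 70% of its speed; a pose out of reach is approached as far as the arm can. A call is refused whole if a number of a shift passes 41.7 or a number of a turn 7.16, either way. A call with a gripper value outside its range is refused whole. The fingers move at their own pace and stop on an object; "newtons" is the grip in N (left out, the last holds). Time passes only in rows, so rows that do not move let the fingers close, or fill a call up. It gives the time, the measured TCP pose, the force and the opening at its end, in the units of the state.
- env.get_obs(): the state, without advancing time (a new reading comes with each control period).
- cams.grab_frame(name): name is "scene" or "top"; returns the picture (480x640x3 uint8, red, green, blue); there is no depth.
- cams.camera_params(name): a dict with "camera_matrix" (3x3 intrinsics, pixels), "k1" (the pictures are not rectified: a ray, as slopes to the right and down, at radius r is drawn at 1 + k1 r^2 times it, then the intrinsics apply), "eye" and "attitude" of the camera in the world. Camera axes: x right, y down, z forward; pixel columns grow to the right and rows downward; lengths in mm; the calibration is good to about 2 mm. A picture is of the moment at which its call begins. camera_params takes no time and is no camera call.
- env.sign_off(): hands the job in, once; it reports no verdict.
The state is a dict: "time": time; "qpos": joint angles; "qvel": joint speeds; "tau": joint torques, N m; "tcp_pos": TCP position; "tool_rot": TCP orientation; "force": force on the tool from outside, world axes, zero at the start; "moment": the same for the moment, N m; "gripper_width": finger opening in mm.
Only numpy, scipy, OpenCV 4.12 (cv2) and the standard library are available. Lean on these libraries where they do the work, as an engineer would, in place of code of your own. Each camera call takes 0.05 s, during which the arm holds its last target. There are 200 camera calls.

TASK

Vent the battery that stands in the bench tilter. Wind the crank clockwise, as seen from above, and from the point where you feel its drive dogs take up, give it exactly two more full turns, so that the cradle stands tipped at 30 degrees; leave it standing like that for about two seconds so that trapped air can leave the cells. Then wind the crank back until the cradle is level and you feel it press snugly on its rubber rest pad, never forcing the crank, and let go. Work it by the crank alone and leave the battery and the other things on the bench alone.

Things in the scene. Friction and masses are not known exactly. Their poses are not given: they have to be found in the camera images.
- tilter: Bench tilter, fixed: grey bed plate, x -65 to 88 mm, y -120 to 120 mm, 12 mm thick. Origin on the table, +x away from the robot, z up. At y = +40 mm two blue cheeks, 124 mm high, carry the yellow cradle on a trunnion axis along y (x = 0, 92 mm over the table). At y = -80 mm stands the worm gearbox with the crank on top; apart from the crank all is lower than 170 mm, also when tipped.
- crank_axis (a point): Point on the crank's upright axis, 205 mm over the table (tilter x = 0, y = -80 mm). From take-up each full turn clockwise, seen from above, tips the cradle 15 degrees further towards the robot; counter-clockwise lowers it as much. The worm holds the cradle wherever the crank is left. Crank arm: 167 to 176 mm over the table.
- grip_mid (a point): Middle of the crank's upright black grip, 50 mm from the axis, 205 mm over the table; its z is up. The grip is a sleeve 24 mm across and 57 mm tall (177 to 234 mm over the table) that revolves freely on its pin, so it can be pinched from above, or pushed, round the circle without turning the hand. A pinch of less than about 30 N slips off.
- dogs (a point): Dog coupling on the axis under the crank: one 70 degree jaw on each half, so 220 degrees of free play. After each reversal, and at the start (when it stands somewhere in the play, 20 to 214 degrees short of clockwise take-up), the crank runs free, needing under 0.5 N at the grip; at take-up this rises to about 9 N, the driving force. This point: 160 mm over the table.
- rest_pad (a point): Top of the rubber rest pad, 20 mm across, 42 mm over the table (tilter x = 70 mm, y = 40 mm). The tongue on the cradle's far edge comes down on it at level; the crank then goes stiff. A push of 4 to 10 N beyond the driving force at the grip makes it snug, and the worm keeps it snug when let go. At the start the cradle only just lies on it, not yet snug.
- cradle_seat (a point): Middle of the top of the cradle's floor, under the battery, 44 mm below the trunnion axis; z is the floor's normal (upright = level), x and y as the tilter's when level, 48 mm over the table then. Yellow steel tray 112 x 86 mm; tipping lowers its near side and lifts its far side off the pad. It is moved by the crank alone.
- battery_seat (a point): Middle of the underside of the black battery in the cradle: 92 x 68 mm, 103 mm high (117 mm with terminals), about 0.8 kg. It stands loose in the cradle and is not to be touched.
Mind the look-alikes: they are no part of the job. Leave any brown look-alike of the part that bears battery_seat alone.

How it is judged:
By the outcome, as a careful person would: the job done as asked, in the order asked, and still so for the second after the job is handed in, with the robot touching nothing.
It also fails if it takes over 72 s, if anything falls off the work surface, if the arm or the gripper's body presses on something with over 40 N, if the wrist force passes 120 N, or if a joint passes its speed limit or range.

## Working session

There is one attempt and no reset: what is moved stays moved. The work goes in short steps, Python scripts to look and compute and a tool call to move; the robot and the scene stay as the last step left them, time stands still between calls to the robot, and variables do not carry over. Pictures are saved under pics/ and viewed, about 8 in all and at most 12, crops included, and the job is handed in when it is done.

Besides the shell and the picture viewer there is one more tool, called as name([rows], argument=value, ...), one row to a line, values as JSON. arm_command: Moves the arm, as the interface text tells. Its arguments: {"type":"object","properties":{"targets":{"type":"array"},"newtons":{"type":"number"}},"required":["targets"]}

```bash
mkdir -p pics; python3 - <<'E'
from rig import env,cams
import cv2
for n in("scene","top"):
    im=cams.grab_frame(n); cv2.imwrite(f"pics/{n}0.png",im[:,:,::-1])
    p=cams.camera_params(n); print(n,p)
o=env.get_obs(); print(o)
E
```

```text
scene {'camera_matrix': array([[471.84775572,   0.        , 319.25418162],
       [  0.        , 471.84775572, 239.42532273],
       [  0.        ,   0.        ,   1.        ]]), 'k1': -0.016452742735159766, 'eye': array([244.37038279, 944.96325946, 717.16690901]), 'attitude': array([[-0.86611727, -0.30230805,  0.39805869],
       [-0.49966919,  0.5027859 , -0.70536305],
       [ 0.01309864, -0.80982478, -0.58652557]])}
top {'camera_matrix': array([[584.94701912,   0.        , 318.57248794],
       [  0.        , 584.94701912, 229.3198219 ],
       [  0.        ,   0.        ,   1.        ]]), 'k1': -0.17893858983439886, 'eye': array([ 498.69889911,  248.0126095 , 1318.24848196]), 'attitude': array([[ 0.01501282, -0.99455715,  0.10310525],
       [-0.99970291, -0.01294979,  0.02064931],
       [-0.01920173, -0.10338462, -0.99445609]])}
{'time': 0.1, 'qpos': array([-8.36955808e+01,  2.79010631e+00,  5.59954215e+00,  9.29345379e+01,
       -1.37078505e-03,  8.26786153e+01]), 'qvel': array([ 0.0545499 , -0.07683284,  0.12809366,  0.12549585, -0.03902636,
       -0.02133812]), 'tau': array([ 2.48786695e-03, -3.39854264e+01,  3.20934641e+01,  1.58516126e-02,
       -9.65915706e-05, -8.83415261e-07]), 'tcp_pos': array([ 123.65180251, -510.03474268,  403.61142515]), 'tool_rot': array([[ 2.35579563e-01, -2.63545875e-04,  9.71855030e-01],
       [-9.71852646e-01,  2.16761000e-03,  2.35579573e-01],
       [-2.16868871e-03, -9.99997616e-01,  2.54516863e-04]]), 'force': array([ 0.79121823, -0.27245089, -0.02523974]), 'moment': array([-0.02001601, -0.00830491, -0.02025333]), 'gripper_width': 85.38381199753778}
```

View pics/scene0.png

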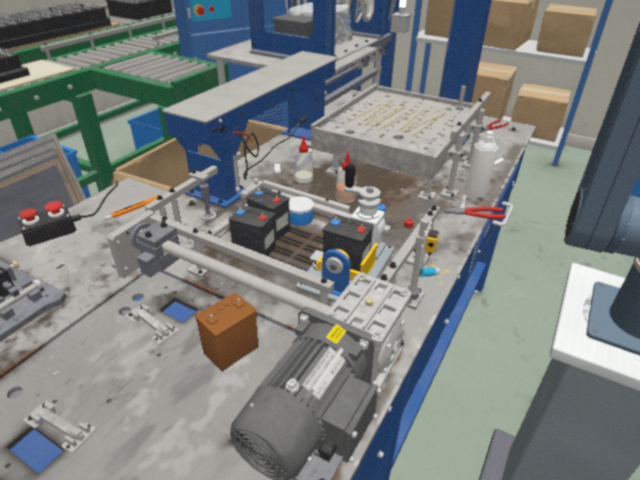

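View pics/top0.png

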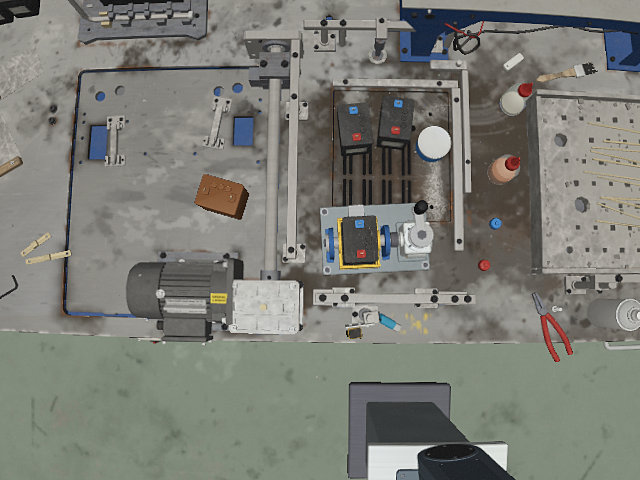

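The scene view shows the tilter around (350,250), with the crank's black grip at about (349,175). The top view shows its bed plate around (375,238), the grip at about (421,207) and the gearbox at about (413,238). I'll zoom in on both.

```bash
cat > h.py <<'E'
import numpy as np,cv2
from rig import env,cams
def ray(n,u,v):
    p=cams.camera_params(n);K=p["camera_matrix"]
    d=np.array([(u-K[0,2])/K[0,0],(v-K[1,2])/K[1,1]]);s=d.copy()
    for _ in range(20): s=d/(1+p["k1"]*(s@s))
    r=p["attitude"]@np.array([*s,1]);return p["eye"],r/np.linalg.norm(r)
def onz(n,u,v,z):
    e,r=ray(n,u,v);return e+r*(z-e[2])/r[2]
def tri(a,b):
    (e,r),(f,s)=ray("scene",*a),ray("top",*b)
    t=np.linalg.lstsq(np.c_[r,-s],f-e,rcond=None)[0]
    p,q=e+r*t[0],f+s*t[1];return (p+q)/2,np.linalg.norm(p-q)
def pix(n,X):
    p=cams.camera_params(n);c=p["attitude"].T@(np.array(X)-p["eye"]);s=c[:2]/c[2]
    s=s*(1+p["k1"]*(s@s));K=p["camera_matrix"];return s*K[0,0]+K[:2,2]
E
python3 - <<'E'
import cv2,numpy as np
a=cv2.imread("pics/scene0.png")[145:285,300:440];b=cv2.imread("pics/top0.png")[180:290,310:450]
a=cv2.resize(a,(400,400),interpolation=cv2.INTER_CUBIC);b=cv2.resize(b,(400,314),interpolation=cv2.INTER_CUBIC)
b=cv2.copyMakeBorder(b,0,86,0,0,cv2.BORDER_CONSTANT);cv2.imwrite("pics/z0.png",np.hstack([a,b]))
E
```

```text
(no output)
```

View pics/z0.png

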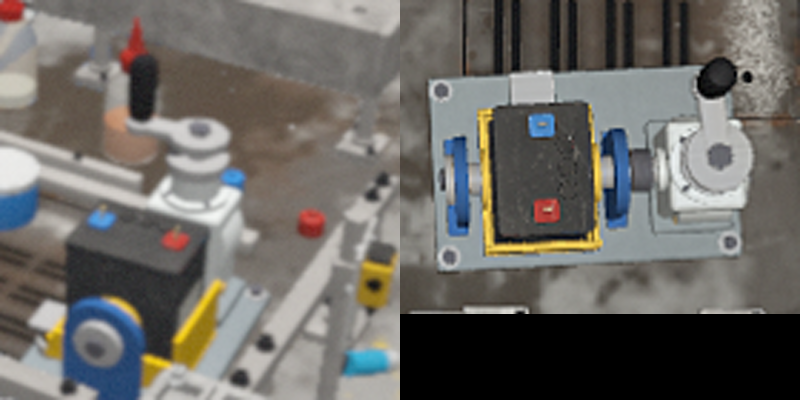

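Zoomed in, the grip's top is at scene (351,165) and top view (422,205). Its bottom is at scene (350,186). The crank hub is at scene (370,190) and top view (421.6,234).

```bash
python3 - <<'E'
from h import *
np.set_printoptions(precision=1,suppress=True)
s=1/2.857
S=lambda x,y:(300+x*s,145+y*s)
T=lambda x,y:(310+(x-400)*s,180+y*s)
print("grip top",tri(S(146,57),T(721,72)))
print("hub",tri(S(200,129),T(719,154)))
print("grip z234",onz("top",*T(721,72),234)," scene",onz("scene",*S(146,57),234))
print("hub z176",onz("top",*T(719,154),176),onz("scene",*S(200,129),180))
# plate corners z=12
for c in [(430,78),(439,272),(743,257),(728,66)]: print(onz("top",*T(*c),12))
E
```

```text
grip top (array([658. ,  75.1, 230.4]), np.float64(3.66645442989987))
hub (array([609.3,  68.4, 176.3]), np.float64(2.92183335982919))
grip z234 [659.2  76.4 234. ]  scene [653.2  81.  234. ]
hub z176 [610.7  68.9 176. ] [605.5  73.9 180. ]
[684.1 271.5  12. ]
[531.4 262.3  12. ]
[546.   24.3  12. ]
[696.9  35.7  12. ]
```

arm_command([
  {"ay":-7.1,"dy":-9},
  {"ay":-7.1,"dy":-9},
  {"ay":-7.1,"dy":-9},
  {"ay":-7.1,"dy":-9},
  {"ay":-7.1,"dy":-9},
  {"ay":-7.1,"dy":-9},
  {"ay":-7.1,"dy":-9},
  {"ay":-7.1,"dy":-9},
  {"ay":-7.1,"dy":-9},
  {"ay":-7.1,"dy":-9},
], newtons=80)

```text
$.targets[0]: bad value
```

arm_command([
  {"ax":0,"ay":-7.1,"az":0,"dx":0,"dy":-9,"dz":0,"grip":-1},
  {"ax":0,"ay":-7.1,"az":0,"dx":0,"dy":-9,"dz":0,"grip":-1},
  {"ax":0,"ay":-7.1,"az":0,"dx":0,"dy":-9,"dz":0,"grip":-1},
  {"ax":0,"ay":-7.1,"az":0,"dx":0,"dy":-9,"dz":0,"grip":-1},
  {"ax":0,"ay":-7.1,"az":0,"dx":0,"dy":-9,"dz":0,"grip":-1},
  {"ax":0,"ay":-7.1,"az":0,"dx":0,"dy":-9,"dz":0,"grip":-1},
  {"ax":0,"ay":-7.1,"az":0,"dx":0,"dy":-9,"dz":0,"grip":-1},
  {"ax":0,"ay":-7.1,"az":0,"dx":0,"dy":-9,"dz":0,"grip":-1},
  {"ax":0,"ay":-7.1,"az":0,"dx":0,"dy":-9,"dz":0,"grip":-1},
  {"ax":0,"ay":-7.1,"az":0,"dx":0,"dy":-9,"dz":0,"grip":-1},
], newtons=80)

```text
time: 0.93
tcp_pos: [123.6, -510.2, 494.5]
tool_rot: [[0.996, -0.0, 0.088], [-0.088, 0.001, 0.996], [-0.0, -1.0, 0.001]]
force: [-0.0, 0.5, 0.1]
gripper_width: 85.9
```

arm_command([
  {"ax":0,"ay":-5.05,"az":0,"dx":0,"dy":0,"dz":15,"grip":-1},
  {"ax":0,"ay":0,"az":0,"dx":26,"dy":0,"dz":30,"grip":-1},
  {"ax":0,"ay":0,"az":0,"dx":26,"dy":0,"dz":30,"grip":-1},
  {"ax":0,"ay":0,"az":0,"dx":26,"dy":0,"dz":30,"grip":-1},
  {"ax":0,"ay":0,"az":0,"dx":26,"dy":0,"dz":30,"grip":-1},
  {"ax":0,"ay":0,"az":0,"dx":26,"dy":0,"dz":30,"grip":-1},
  {"ax":0,"ay":0,"az":0,"dx":26,"dy":0,"dz":30,"grip":-1},
  {"ax":0,"ay":0,"az":0,"dx":26,"dy":0,"dz":30,"grip":-1},
  {"ax":0,"ay":0,"az":0,"dx":26,"dy":0,"dz":30,"grip":-1},
  {"ax":0,"ay":0,"az":0,"dx":26,"dy":0,"dz":30,"grip":-1},
])

```text
time: 1.77
tcp_pos: [361.4, -224.8, 494.4]
tool_rot: [[1.0, -0.0, 0.006], [-0.006, 0.0, 1.0], [-0.0, -1.0, 0.0]]
force: [1.0, -0.0, 0.3]
gripper_width: 85.5
```

arm_command([
  {"ax":0,"ay":0,"az":0,"dx":26,"dy":0,"dz":30,"grip":-1},
  {"ax":0,"ay":0,"az":0,"dx":26,"dy":0,"dz":30,"grip":-1},
  {"ax":0,"ay":0,"az":0,"dx":26,"dy":0,"dz":30,"grip":-1},
  {"ax":0,"ay":0,"az":0,"dx":26,"dy":0,"dz":30,"grip":-1},
  {"ax":0,"ay":0,"az":0,"dx":26,"dy":0,"dz":30,"grip":-1},
  {"ax":0,"ay":0,"az":0,"dx":26,"dy":0,"dz":30,"grip":-1},
  {"ax":0,"ay":0,"az":0,"dx":26,"dy":0,"dz":30,"grip":-1},
  {"ax":0,"ay":0,"az":0,"dx":26,"dy":0,"dz":30,"grip":-1},
  {"ax":0,"ay":0,"az":0,"dx":26,"dy":0,"dz":30,"grip":-1},
  {"ax":0,"ay":0,"az":0,"dx":26,"dy":0,"dz":25,"grip":-1},
])

```text
time: 2.6
tcp_pos: [623.1, 69.4, 494.0]
tool_rot: [[1.0, -0.001, 0.004], [-0.004, 0.0, 1.0], [-0.001, -1.0, 0.0]]
force: [-0.2, -0.8, 1.1]
gripper_width: 85.4
```

arm_command([
  {"ax":0,"ay":0,"az":0,"dx":18,"dy":0,"dz":3,"grip":-1},
  {"ax":0,"ay":0,"az":0,"dx":17,"dy":0,"dz":3,"grip":-1},
  {"ax":0,"ay":0,"az":0,"dx":0,"dy":15,"dz":0,"grip":-1},
  {"ax":0,"ay":0,"az":0,"dx":0,"dy":20,"dz":0,"grip":-1},
  {"ax":0,"ay":0,"az":0,"dx":0,"dy":20,"dz":0,"grip":-1},
  {"ax":0,"ay":0,"az":0,"dx":0,"dy":20,"dz":0,"grip":-1},
  {"ax":0,"ay":0,"az":0,"dx":0,"dy":20,"dz":0,"grip":-1},
  {"ax":0,"ay":0,"az":0,"dx":0,"dy":20,"dz":0,"grip":-1},
  {"ax":0,"ay":0,"az":0,"dx":0,"dy":17,"dz":0,"grip":-1},
  {"ax":0,"ay":0,"az":0,"dx":0,"dy":0,"dz":0,"grip":-1},
])

```text
time: 3.43
tcp_pos: [656.1, 72.7, 356.5]
tool_rot: [[1.0, -0.01, 0.006], [-0.006, -0.0, 1.0], [-0.01, -1.0, -0.0]]
force: [-0.7, -0.7, -1.5]
gripper_width: 85.6
```

```bash
python3 - <<'E'
from h import *
a=cams.grab_frame("scene")[100:240,270:410,::-1];b=cams.grab_frame("top")[150:290,350:490,::-1]
cv2.imwrite("pics/z1.png",np.hstack([cv2.resize(i,(400,400),interpolation=cv2.INTER_CUBIC) for i in (a,b)]))
o=env.get_obs();print(o["tcp_pos"],o["force"],o["qpos"])
E
```

```text
[656.94131206  72.67709105 361.33783505] [-0.03437271 -0.49770811  0.02172684] [ 5.03643103e-01  2.35817963e+01  2.52162540e+01  9.18218810e+01
 -1.24311658e-04  9.08313216e+01]
```

View pics/z1.png

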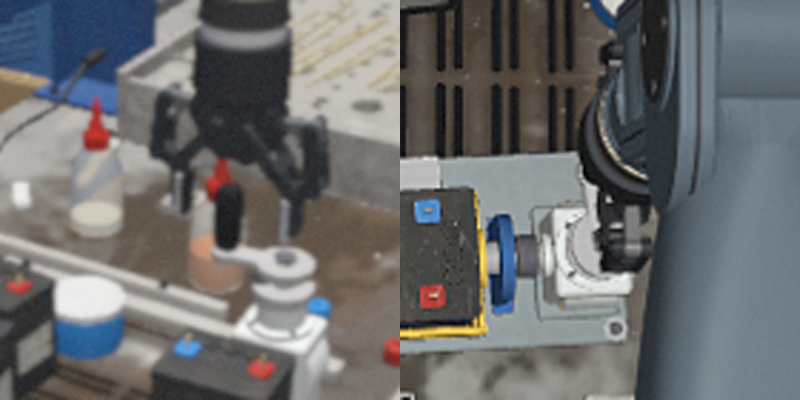

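The grip stands between the open fingers: in the left crop, fingers at (180,190) and (285,215), grip at (230,215). I'll close now.

arm_command([
  {"ax":0,"ay":0,"az":0,"dx":0,"dy":0,"dz":2,"grip":-0.5},
  {"ax":0,"ay":0,"az":0,"dx":0,"dy":0,"dz":0,"grip":0},
  {"ax":0,"ay":0,"az":0,"dx":0,"dy":0,"dz":0,"grip":0.3},
  {"ax":0,"ay":0,"az":0,"dx":0,"dy":0,"dz":0,"grip":1},
  {"ax":0,"ay":0,"az":0,"dx":0,"dy":0,"dz":0,"grip":1},
  {"ax":0,"ay":0,"az":0,"dx":0,"dy":0,"dz":0,"grip":1},
  {"ax":0,"ay":0,"az":0,"dx":0,"dy":0,"dz":0,"grip":1},
  {"ax":0,"ay":0,"az":0,"dx":0,"dy":0,"dz":0,"grip":1},
  {"ax":0,"ay":0,"az":0,"dx":0,"dy":0,"dz":0,"grip":1},
  {"ax":0,"ay":0,"az":0,"dx":0,"dy":0,"dz":0,"grip":1},
], newtons=70)

```text
time: 4.37
tcp_pos: [657.6, 74.7, 363.9]
tool_rot: [[1.0, 0.003, 0.006], [-0.006, 0.0, 1.0], [0.003, -1.0, 0.0]]
force: [2.0, 0.2, 5.0]
gripper_width: 22.2
```

```bash
python3 - <<'E'
import numpy as np
R=50;a=7.0;P=lambda a:R*np.array([np.cos(np.radians(a)),np.sin(np.radians(a))])
ang=[7,-2,-11]+list(range(-21,-212,-10))
for p,q in zip(ang,ang[1:]): print(p,q,((P(q)-P(p))).round(2))
E
```

```text
7 -2 [ 0.34 -7.84]
-2 -11 [-0.89 -7.8 ]
-11 -21 [-2.4  -8.38]
-21 -31 [-3.82 -7.83]
-31 -41 [-5.12 -7.05]
-41 -51 [-6.27 -6.05]
-51 -61 [-7.23 -4.87]
-61 -71 [-7.96 -3.54]
-71 -81 [-8.46 -2.11]
-81 -91 [-8.69 -0.61]
-91 -101 [-8.67  0.91]
-101 -111 [-8.38  2.4 ]
-111 -121 [-7.83  3.82]
-121 -131 [-7.05  5.12]
-131 -141 [-6.05  6.27]
-141 -151 [-4.87  7.23]
-151 -161 [-3.54  7.96]
-161 -171 [-2.11  8.46]
-171 -181 [-0.61  8.69]
-181 -191 [0.91 8.67]
-191 -201 [2.4  8.38]
-201 -211 [3.82 7.83]
```

arm_command([
  {"ax":0,"ay":0,"az":0,"dx":0.1,"dy":0,"dz":-1.55,"grip":1},
  {"ax":0,"ay":0,"az":0,"dx":0.1,"dy":0,"dz":-1.55,"grip":1},
  {"ax":0,"ay":0,"az":0,"dx":0.1,"dy":0,"dz":-1.55,"grip":1},
  {"ax":0,"ay":0,"az":0,"dx":0.05,"dy":0,"dz":-1.55,"grip":1},
  {"ax":0,"ay":0,"az":0,"dx":0,"dy":0,"dz":-1.55,"grip":1},
  {"ax":0,"ay":0,"az":0,"dx":-0.05,"dy":0,"dz":-1.55,"grip":1},
  {"ax":0,"ay":0,"az":0,"dx":-0.15,"dy":0,"dz":-1.55,"grip":1},
  {"ax":0,"ay":0,"az":0,"dx":-0.2,"dy":0,"dz":-1.55,"grip":1},
  {"ax":0,"ay":0,"az":0,"dx":-0.25,"dy":0,"dz":-1.55,"grip":1},
  {"ax":0,"ay":0,"az":0,"dx":-0.25,"dy":0,"dz":-1.55,"grip":1},
])

```text
time: 5.2
tcp_pos: [657.1, 58.9, 363.9]
tool_rot: [[1.0, 0.003, 0.006], [-0.006, -0.0, 1.0], [0.003, -1.0, -0.0]]
force: [2.2, -1.0, 5.3]
gripper_width: 22.6
```

arm_command([
  {"ax":0,"ay":0,"az":0,"dx":-0.24,"dy":0,"dz":-0.84,"grip":1},
  {"ax":0,"ay":0,"az":0,"dx":-0.24,"dy":0,"dz":-0.84,"grip":1},
  {"ax":0,"ay":0,"az":0,"dx":-0.24,"dy":0,"dz":-0.84,"grip":1},
  {"ax":0,"ay":0,"az":0,"dx":-0.24,"dy":0,"dz":-0.84,"grip":1},
  {"ax":0,"ay":0,"az":0,"dx":-0.24,"dy":0,"dz":-0.84,"grip":1},
  {"ax":0,"ay":0,"az":0,"dx":-0.24,"dy":0,"dz":-0.84,"grip":1},
  {"ax":0,"ay":0,"az":0,"dx":-0.24,"dy":0,"dz":-0.84,"grip":1},
  {"ax":0,"ay":0,"az":0,"dx":-0.24,"dy":0,"dz":-0.84,"grip":1},
  {"ax":0,"ay":0,"az":0,"dx":-0.24,"dy":0,"dz":-0.84,"grip":1},
  {"ax":0,"ay":0,"az":0,"dx":-0.24,"dy":0,"dz":-0.84,"grip":1},
])

```text
time: 6.03
tcp_pos: [654.7, 50.4, 363.8]
tool_rot: [[1.0, 0.003, 0.006], [-0.006, -0.001, 1.0], [0.003, -1.0, -0.001]]
force: [1.7, -0.5, 5.2]
gripper_width: 22.6
```

arm_command([
  {"ax":0,"ay":0,"az":0,"dx":-0.38,"dy":0,"dz":-0.78,"grip":1},
  {"ax":0,"ay":0,"az":0,"dx":-0.38,"dy":0,"dz":-0.78,"grip":1},
  {"ax":0,"ay":0,"az":0,"dx":-0.38,"dy":0,"dz":-0.78,"grip":1},
  {"ax":0,"ay":0,"az":0,"dx":-0.38,"dy":0,"dz":-0.78,"grip":1},
  {"ax":0,"ay":0,"az":0,"dx":-0.38,"dy":0,"dz":-0.78,"grip":1},
  {"ax":0,"ay":0,"az":0,"dx":-0.38,"dy":0,"dz":-0.78,"grip":1},
  {"ax":0,"ay":0,"az":0,"dx":-0.38,"dy":0,"dz":-0.78,"grip":1},
  {"ax":0,"ay":0,"az":0,"dx":-0.38,"dy":0,"dz":-0.78,"grip":1},
  {"ax":0,"ay":0,"az":0,"dx":-0.38,"dy":0,"dz":-0.78,"grip":1},
  {"ax":0,"ay":0,"az":0,"dx":-0.38,"dy":0,"dz":-0.78,"grip":1},
])

```text
time: 6.87
tcp_pos: [650.8, 42.5, 363.9]
tool_rot: [[1.0, 0.003, 0.006], [-0.006, -0.001, 1.0], [0.003, -1.0, -0.001]]
force: [1.9, -0.9, 5.4]
gripper_width: 22.4
```

arm_command([
  {"ax":0,"ay":0,"az":0,"dx":-0.51,"dy":0,"dz":-0.7,"grip":1},
  {"ax":0,"ay":0,"az":0,"dx":-0.51,"dy":0,"dz":-0.7,"grip":1},
  {"ax":0,"ay":0,"az":0,"dx":-0.51,"dy":0,"dz":-0.7,"grip":1},
  {"ax":0,"ay":0,"az":0,"dx":-0.51,"dy":0,"dz":-0.7,"grip":1},
  {"ax":0,"ay":0,"az":0,"dx":-0.51,"dy":0,"dz":-0.7,"grip":1},
  {"ax":0,"ay":0,"az":0,"dx":-0.51,"dy":0,"dz":-0.7,"grip":1},
  {"ax":0,"ay":0,"az":0,"dx":-0.51,"dy":0,"dz":-0.7,"grip":1},
  {"ax":0,"ay":0,"az":0,"dx":-0.51,"dy":0,"dz":-0.7,"grip":1},
  {"ax":0,"ay":0,"az":0,"dx":-0.51,"dy":0,"dz":-0.7,"grip":1},
  {"ax":0,"ay":0,"az":0,"dx":-0.51,"dy":0,"dz":-0.7,"grip":1},
])

```text
time: 7.7
tcp_pos: [646.9, 37.2, 363.9]
tool_rot: [[1.0, 0.008, 0.005], [-0.005, 0.004, 1.0], [0.007, -1.0, 0.004]]
force: [8.0, 4.9, 4.0]
gripper_width: 22.6
```

arm_command([
  {"ax":0,"ay":0,"az":0,"dx":-0.63,"dy":0,"dz":-0.6,"grip":1},
  {"ax":0,"ay":0,"az":0,"dx":-0.63,"dy":0,"dz":-0.6,"grip":1},
  {"ax":0,"ay":0,"az":0,"dx":-0.63,"dy":0,"dz":-0.6,"grip":1},
  {"ax":0,"ay":0,"az":0,"dx":-0.63,"dy":0,"dz":-0.6,"grip":1},
  {"ax":0,"ay":0,"az":0,"dx":-0.63,"dy":0,"dz":-0.6,"grip":1},
  {"ax":0,"ay":0,"az":0,"dx":-0.63,"dy":0,"dz":-0.6,"grip":1},
  {"ax":0,"ay":0,"az":0,"dx":-0.63,"dy":0,"dz":-0.6,"grip":1},
  {"ax":0,"ay":0,"az":0,"dx":-0.63,"dy":0,"dz":-0.6,"grip":1},
  {"ax":0,"ay":0,"az":0,"dx":-0.63,"dy":0,"dz":-0.6,"grip":1},
  {"ax":0,"ay":0,"az":0,"dx":-0.63,"dy":0,"dz":-0.6,"grip":1},
])

```text
time: 8.53
tcp_pos: [640.9, 31.0, 363.9]
tool_rot: [[1.0, 0.008, 0.005], [-0.005, 0.003, 1.0], [0.008, -1.0, 0.003]]
force: [8.7, 3.3, 3.5]
gripper_width: 22.3
```

```bash
python3 - <<'E'
import numpy as np
from scipy.optimize import least_squares
t=np.array([[657.6,74.7],[657.1,58.9],[654.7,50.4],[650.8,42.5],[646.9,37.2],[640.9,31.0]])
y=np.array([[.003,0],[.003,0],[.003,-.001],[.003,-.001],[.008,.004],[.008,.003]])
g=t+155*y
s=least_squares(lambda c:np.hypot(*(g-c).T)-50,[608,68]);print(s.x,s.fun)
a=np.degrees(np.arctan2(*(g-s.x).T[::-1]));print(a,np.diff(a))
from rig import env;o=env.get_obs();print(o["tcp_pos"]+155*o["tool_rot"][:,1],o["force"])
E
```

```text
[608.49880902  68.34377017] [-0.02791833 -0.03325213  0.05296057  0.04880759  0.03123592 -0.08233359]
[  7.30756771 -10.89449512 -21.19802304 -31.29659444 -37.59631934
 -47.62860978] [-18.20206283 -10.30352792 -10.0985714   -6.2997249  -10.03229044]
[642.20687044  31.38900249 208.90476314] [8.72176983 3.27529977 3.5003443 ]
```

```bash
python3 - <<'E'
import numpy as np
for k in range(4):
    print([tuple(np.round(7.846*np.array([np.sin(m),-np.cos(m)]),2)) for m in np.radians(-55.5-90*k-9*np.arange(10))] if k==0 else '')
E
```

```text
[(np.float64(-6.47), np.float64(-4.44)), (np.float64(-7.08), np.float64(-3.38)), (np.float64(-7.52), np.float64(-2.23)), (np.float64(-7.78), np.float64(-1.02)), (np.float64(-7.84), np.float64(0.21)), (np.float64(-7.71), np.float64(1.43)), (np.float64(-7.4), np.float64(2.62)), (np.float64(-6.9), np.float64(3.74)), (np.float64(-6.22), np.float64(4.78)), (np.float64(-5.4), np.float64(5.69))]
```

arm_command([
  {"ax":0,"ay":0,"az":0,"dx":-6.47,"dy":0,"dz":-4.44,"grip":1},
  {"ax":0,"ay":0,"az":0,"dx":-7.08,"dy":0,"dz":-3.38,"grip":1},
  {"ax":0,"ay":0,"az":0,"dx":-7.52,"dy":0,"dz":-2.23,"grip":1},
  {"ax":0,"ay":0,"az":0,"dx":-7.78,"dy":0,"dz":-1.02,"grip":1},
  {"ax":0,"ay":0,"az":0,"dx":-7.84,"dy":0,"dz":0.21,"grip":1},
  {"ax":0,"ay":0,"az":0,"dx":-7.71,"dy":0,"dz":1.43,"grip":1},
  {"ax":0,"ay":0,"az":0,"dx":-7.4,"dy":0,"dz":2.62,"grip":1},
  {"ax":0,"ay":0,"az":0,"dx":-6.9,"dy":0,"dz":3.74,"grip":1},
  {"ax":0,"ay":0,"az":0,"dx":-6.22,"dy":0,"dz":4.78,"grip":1},
  {"ax":0,"ay":0,"az":0,"dx":-5.4,"dy":0,"dz":5.69,"grip":1},
])

```text
time: 9.37
tcp_pos: [569.8, 36.1, 363.8]
tool_rot: [[1.0, 0.006, 0.008], [-0.008, -0.006, 1.0], [0.006, -1.0, -0.006]]
force: [6.8, -5.1, 4.3]
gripper_width: 22.4
```

arm_command([
  {"ax":0,"ay":0,"az":0,"dx":-4.44,"dy":0,"dz":6.47,"grip":1},
  {"ax":0,"ay":0,"az":0,"dx":-3.38,"dy":0,"dz":7.08,"grip":1},
  {"ax":0,"ay":0,"az":0,"dx":-2.23,"dy":0,"dz":7.52,"grip":1},
  {"ax":0,"ay":0,"az":0,"dx":-1.02,"dy":0,"dz":7.78,"grip":1},
  {"ax":0,"ay":0,"az":0,"dx":0.21,"dy":0,"dz":7.84,"grip":1},
  {"ax":0,"ay":0,"az":0,"dx":1.43,"dy":0,"dz":7.71,"grip":1},
  {"ax":0,"ay":0,"az":0,"dx":2.62,"dy":0,"dz":7.4,"grip":1},
  {"ax":0,"ay":0,"az":0,"dx":3.74,"dy":0,"dz":6.9,"grip":1},
  {"ax":0,"ay":0,"az":0,"dx":4.78,"dy":0,"dz":6.22,"grip":1},
  {"ax":0,"ay":0,"az":0,"dx":5.69,"dy":0,"dz":5.4,"grip":1},
])

```text
time: 10.2
tcp_pos: [575.1, 106.3, 363.6]
tool_rot: [[1.0, -0.004, 0.007], [-0.007, -0.007, 1.0], [-0.004, -1.0, -0.008]]
force: [-4.9, -7.2, 9.6]
gripper_width: 22.4
```

arm_command([
  {"ax":0,"ay":0,"az":0,"dx":6.47,"dy":0,"dz":4.44,"grip":1},
  {"ax":0,"ay":0,"az":0,"dx":7.08,"dy":0,"dz":3.38,"grip":1},
  {"ax":0,"ay":0,"az":0,"dx":7.52,"dy":0,"dz":2.23,"grip":1},
  {"ax":0,"ay":0,"az":0,"dx":7.78,"dy":0,"dz":1.02,"grip":1},
  {"ax":0,"ay":0,"az":0,"dx":7.84,"dy":0,"dz":-0.21,"grip":1},
  {"ax":0,"ay":0,"az":0,"dx":7.71,"dy":0,"dz":-1.43,"grip":1},
  {"ax":0,"ay":0,"az":0,"dx":7.4,"dy":0,"dz":-2.62,"grip":1},
  {"ax":0,"ay":0,"az":0,"dx":6.9,"dy":0,"dz":-3.74,"grip":1},
  {"ax":0,"ay":0,"az":0,"dx":6.22,"dy":0,"dz":-4.78,"grip":1},
  {"ax":0,"ay":0,"az":0,"dx":5.4,"dy":0,"dz":-5.69,"grip":1},
])

```text
time: 11.03
tcp_pos: [644.8, 102.5, 363.7]
tool_rot: [[1.0, -0.005, 0.003], [-0.003, 0.006, 1.0], [-0.005, -1.0, 0.006]]
force: [-4.5, 7.1, 8.1]
gripper_width: 22.3
```

arm_command([
  {"ax":0,"ay":0,"az":0,"dx":4.44,"dy":0,"dz":-6.47,"grip":1},
  {"ax":0,"ay":0,"az":0,"dx":3.38,"dy":0,"dz":-7.08,"grip":1},
  {"ax":0,"ay":0,"az":0,"dx":2.23,"dy":0,"dz":-7.52,"grip":1},
  {"ax":0,"ay":0,"az":0,"dx":1.02,"dy":0,"dz":-7.78,"grip":1},
  {"ax":0,"ay":0,"az":0,"dx":-0.21,"dy":0,"dz":-7.84,"grip":1},
  {"ax":0,"ay":0,"az":0,"dx":-1.43,"dy":0,"dz":-7.71,"grip":1},
  {"ax":0,"ay":0,"az":0,"dx":-2.62,"dy":0,"dz":-7.4,"grip":1},
  {"ax":0,"ay":0,"az":0,"dx":-3.74,"dy":0,"dz":-6.9,"grip":1},
  {"ax":0,"ay":0,"az":0,"dx":-4.78,"dy":0,"dz":-6.22,"grip":1},
  {"ax":0,"ay":0,"az":0,"dx":-5.69,"dy":0,"dz":-5.4,"grip":1},
])

```text
time: 11.87
tcp_pos: [640.9, 30.9, 363.9]
tool_rot: [[1.0, 0.009, 0.005], [-0.005, 0.003, 1.0], [0.009, -1.0, 0.003]]
force: [8.9, 2.8, 3.9]
gripper_width: 22.3
```

arm_command([
  {"ax":0,"ay":0,"az":0,"dx":-6.47,"dy":0,"dz":-4.44,"grip":1},
  {"ax":0,"ay":0,"az":0,"dx":-7.08,"dy":0,"dz":-3.38,"grip":1},
  {"ax":0,"ay":0,"az":0,"dx":-7.52,"dy":0,"dz":-2.23,"grip":1},
  {"ax":0,"ay":0,"az":0,"dx":-7.78,"dy":0,"dz":-1.02,"grip":1},
  {"ax":0,"ay":0,"az":0,"dx":-7.84,"dy":0,"dz":0.21,"grip":1},
  {"ax":0,"ay":0,"az":0,"dx":-7.71,"dy":0,"dz":1.43,"grip":1},
  {"ax":0,"ay":0,"az":0,"dx":-7.4,"dy":0,"dz":2.62,"grip":1},
  {"ax":0,"ay":0,"az":0,"dx":-6.9,"dy":0,"dz":3.74,"grip":1},
  {"ax":0,"ay":0,"az":0,"dx":-6.22,"dy":0,"dz":4.78,"grip":1},
  {"ax":0,"ay":0,"az":0,"dx":-5.4,"dy":0,"dz":5.69,"grip":1},
])

```text
time: 12.7
tcp_pos: [569.8, 36.1, 363.8]
tool_rot: [[1.0, 0.006, 0.008], [-0.008, -0.006, 1.0], [0.006, -1.0, -0.006]]
force: [6.0, -6.1, 2.9]
gripper_width: 22.5
```

arm_command([
  {"ax":0,"ay":0,"az":0,"dx":-4.44,"dy":0,"dz":6.47,"grip":1},
  {"ax":0,"ay":0,"az":0,"dx":-3.38,"dy":0,"dz":7.08,"grip":1},
  {"ax":0,"ay":0,"az":0,"dx":-2.23,"dy":0,"dz":7.52,"grip":1},
  {"ax":0,"ay":0,"az":0,"dx":-1.02,"dy":0,"dz":7.78,"grip":1},
  {"ax":0,"ay":0,"az":0,"dx":0.21,"dy":0,"dz":7.84,"grip":1},
  {"ax":0,"ay":0,"az":0,"dx":1.43,"dy":0,"dz":7.71,"grip":1},
  {"ax":0,"ay":0,"az":0,"dx":2.62,"dy":0,"dz":7.4,"grip":1},
  {"ax":0,"ay":0,"az":0,"dx":3.74,"dy":0,"dz":6.9,"grip":1},
  {"ax":0,"ay":0,"az":0,"dx":4.78,"dy":0,"dz":6.22,"grip":1},
  {"ax":0,"ay":0,"az":0,"dx":5.69,"dy":0,"dz":5.4,"grip":1},
])

```text
time: 13.53
tcp_pos: [575.0, 106.3, 363.6]
tool_rot: [[1.0, -0.004, 0.007], [-0.007, -0.007, 1.0], [-0.004, -1.0, -0.008]]
force: [-5.4, -6.8, 9.3]
gripper_width: 22.3
```

arm_command([
  {"ax":0,"ay":0,"az":0,"dx":6.47,"dy":0,"dz":4.44,"grip":1},
  {"ax":0,"ay":0,"az":0,"dx":7.08,"dy":0,"dz":3.38,"grip":1},
  {"ax":0,"ay":0,"az":0,"dx":7.52,"dy":0,"dz":2.23,"grip":1},
  {"ax":0,"ay":0,"az":0,"dx":7.78,"dy":0,"dz":1.02,"grip":1},
  {"ax":0,"ay":0,"az":0,"dx":7.84,"dy":0,"dz":-0.21,"grip":1},
  {"ax":0,"ay":0,"az":0,"dx":7.71,"dy":0,"dz":-1.43,"grip":1},
  {"ax":0,"ay":0,"az":0,"dx":7.4,"dy":0,"dz":-2.62,"grip":1},
  {"ax":0,"ay":0,"az":0,"dx":6.9,"dy":0,"dz":-3.74,"grip":1},
  {"ax":0,"ay":0,"az":0,"dx":6.22,"dy":0,"dz":-4.78,"grip":1},
  {"ax":0,"ay":0,"az":0,"dx":5.4,"dy":0,"dz":-5.69,"grip":1},
])

```text
time: 14.37
tcp_pos: [644.8, 102.5, 363.7]
tool_rot: [[1.0, -0.005, 0.003], [-0.003, 0.006, 1.0], [-0.005, -1.0, 0.006]]
force: [-5.0, 7.2, 8.6]
gripper_width: 22.4
```

arm_command([
  {"ax":0,"ay":0,"az":0,"dx":4.44,"dy":0,"dz":-6.47,"grip":1},
  {"ax":0,"ay":0,"az":0,"dx":3.38,"dy":0,"dz":-7.08,"grip":1},
  {"ax":0,"ay":0,"az":0,"dx":2.23,"dy":0,"dz":-7.52,"grip":1},
  {"ax":0,"ay":0,"az":0,"dx":1.02,"dy":0,"dz":-7.78,"grip":1},
  {"ax":0,"ay":0,"az":0,"dx":-0.21,"dy":0,"dz":-7.84,"grip":1},
  {"ax":0,"ay":0,"az":0,"dx":-1.43,"dy":0,"dz":-7.71,"grip":1},
  {"ax":0,"ay":0,"az":0,"dx":-2.62,"dy":0,"dz":-7.4,"grip":1},
  {"ax":0,"ay":0,"az":0,"dx":-3.74,"dy":0,"dz":-6.9,"grip":1},
  {"ax":0,"ay":0,"az":0,"dx":-2.43,"dy":0,"dz":-3.41,"grip":1},
  {"ax":0,"ay":0,"az":0,"dx":0,"dy":0,"dz":0,"grip":1},
])

```text
time: 15.2
tcp_pos: [648.2, 38.9, 363.9]
tool_rot: [[1.0, 0.007, 0.005], [-0.005, 0.003, 1.0], [0.007, -1.0, 0.003]]
force: [7.1, 3.2, 5.0]
gripper_width: 22.4
```

```bash
python3 - <<'E'
from h import *
a=cams.grab_frame("scene")[145:320,280:455,::-1]
cv2.imwrite("pics/z2.png",cv2.resize(a,(600,600),interpolation=cv2.INTER_CUBIC))
o=env.get_obs();g=o["tcp_pos"]+155*o["tool_rot"][:,1];d=g[:2]-[608.5,68.34];print(g,np.hypot(*d),np.degrees(np.arctan2(d[1],d[0])),o["force"],o["time"])
E
```

```text
[649.26868577  39.42770478 208.91267703] 49.98006156540882 -35.34346476685233 [6.94982906 3.18256962 4.00870324] 15.25
```

View pics/z2.png

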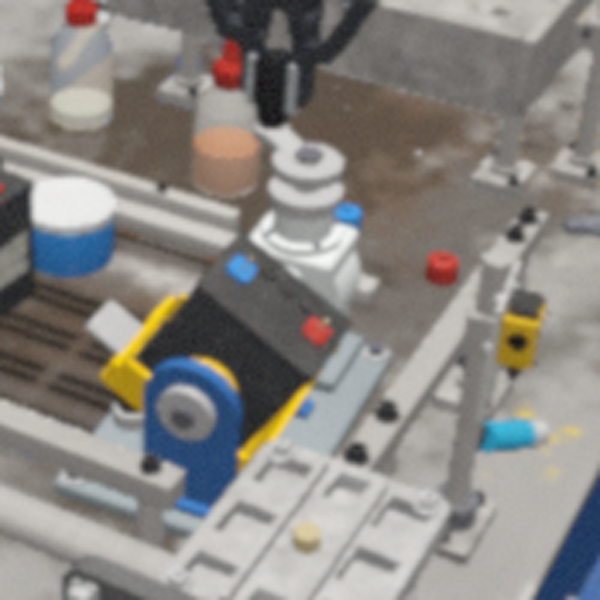

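The picture shows the cradle and battery tipped well over towards the robot. The crank stands at -755°, against a target of -754±3°, so the tilt is about 30°. The cradle stays put while the crank runs back through its free play, so I'll hold for one call and then wind back.

arm_command([
  {"ax":0,"ay":0,"az":0,"dx":0,"dy":0,"dz":0,"grip":1},
  {"ax":0,"ay":0,"az":0,"dx":0,"dy":0,"dz":0,"grip":1},
  {"ax":0,"ay":0,"az":0,"dx":0,"dy":0,"dz":0,"grip":1},
  {"ax":0,"ay":0,"az":0,"dx":0,"dy":0,"dz":0,"grip":1},
  {"ax":0,"ay":0,"az":0,"dx":0,"dy":0,"dz":0,"grip":1},
  {"ax":0,"ay":0,"az":0,"dx":0,"dy":0,"dz":0,"grip":1},
  {"ax":0,"ay":0,"az":0,"dx":0,"dy":0,"dz":0,"grip":1},
  {"ax":0,"ay":0,"az":0,"dx":0,"dy":0,"dz":0,"grip":1},
  {"ax":0,"ay":0,"az":0,"dx":0,"dy":0,"dz":0,"grip":1},
  {"ax":0,"ay":0,"az":0,"dx":0,"dy":0,"dz":0,"grip":1},
])

```text
time: 16.08
tcp_pos: [648.3, 39.1, 363.9]
tool_rot: [[1.0, 0.006, 0.005], [-0.005, 0.002, 1.0], [0.006, -1.0, 0.002]]
force: [7.6, 3.2, 5.6]
gripper_width: 22.8
```

```bash
python3 - <<'E'
import numpy as np
def t(a,s,n):
    m=np.radians(a+s/2+s*np.arange(n));c=100*np.sin(np.radians(s/2))
    print(a,s,' '.join(f"({-c*np.sin(x):.2f},{c*np.cos(x):.2f})" for x in m))
t(-37.8,12,10); t(82.2,9,10); t(82.2,7.5,10); t(157.2,1,20)
E
```

```text
-37.8 12 (5.51,8.88) (3.54,9.83) (1.42,10.36) (-0.77,10.42) (-2.92,10.04) (-4.94,9.21) (-6.75,7.98) (-8.26,6.41) (-9.41,4.55) (-10.15,2.49)
82.2 9 (-7.83,0.45) (-7.81,-0.78) (-7.59,-1.99) (-7.18,-3.15) (-6.60,-4.24) (-5.86,-5.22) (-4.97,-6.07) (-3.96,-6.77) (-2.85,-7.31) (-1.67,-7.67)
82.2 7.5 (-6.52,0.46) (-6.53,-0.39) (-6.42,-1.24) (-6.20,-2.07) (-5.88,-2.86) (-5.46,-3.61) (-4.94,-4.29) (-4.34,-4.89) (-3.66,-5.42) (-2.92,-5.85)
157.2 1 (-0.33,-0.81) (-0.32,-0.81) (-0.30,-0.82) (-0.29,-0.82) (-0.27,-0.83) (-0.26,-0.83) (-0.24,-0.84) (-0.23,-0.84) (-0.22,-0.85) (-0.20,-0.85) (-0.19,-0.85) (-0.17,-0.86) (-0.16,-0.86) (-0.14,-0.86) (-0.13,-0.86) (-0.11,-0.87) (-0.10,-0.87) (-0.08,-0.87) (-0.07,-0.87) (-0.05,-0.87)
```

arm_command([
  {"ax":0,"ay":0,"az":0,"dx":5.51,"dy":0,"dz":8.88,"grip":1},
  {"ax":0,"ay":0,"az":0,"dx":3.54,"dy":0,"dz":9.83,"grip":1},
  {"ax":0,"ay":0,"az":0,"dx":1.42,"dy":0,"dz":10.36,"grip":1},
  {"ax":0,"ay":0,"az":0,"dx":-0.77,"dy":0,"dz":10.42,"grip":1},
  {"ax":0,"ay":0,"az":0,"dx":-2.92,"dy":0,"dz":10.04,"grip":1},
  {"ax":0,"ay":0,"az":0,"dx":-4.94,"dy":0,"dz":9.21,"grip":1},
  {"ax":0,"ay":0,"az":0,"dx":-6.75,"dy":0,"dz":7.98,"grip":1},
  {"ax":0,"ay":0,"az":0,"dx":-8.26,"dy":0,"dz":6.41,"grip":1},
  {"ax":0,"ay":0,"az":0,"dx":-9.41,"dy":0,"dz":4.55,"grip":1},
  {"ax":0,"ay":0,"az":0,"dx":-10.15,"dy":0,"dz":2.49,"grip":1},
])

```text
time: 16.92
tcp_pos: [614.0, 118.7, 363.6]
tool_rot: [[1.0, -0.0, 0.005], [-0.005, -0.003, 1.0], [-0.0, -1.0, -0.003]]
force: [0.3, -4.1, 7.8]
gripper_width: 22.5
```

arm_command([
  {"ax":0,"ay":0,"az":0,"dx":-7.83,"dy":0,"dz":0.45,"grip":1},
  {"ax":0,"ay":0,"az":0,"dx":-7.81,"dy":0,"dz":-0.78,"grip":1},
  {"ax":0,"ay":0,"az":0,"dx":-7.59,"dy":0,"dz":-1.99,"grip":1},
  {"ax":0,"ay":0,"az":0,"dx":-7.18,"dy":0,"dz":-3.15,"grip":1},
  {"ax":0,"ay":0,"az":0,"dx":-6.6,"dy":0,"dz":-4.24,"grip":1},
  {"ax":0,"ay":0,"az":0,"dx":-5.86,"dy":0,"dz":-5.22,"grip":1},
  {"ax":0,"ay":0,"az":0,"dx":-4.97,"dy":0,"dz":-6.07,"grip":1},
  {"ax":0,"ay":0,"az":0,"dx":-3.96,"dy":0,"dz":-6.77,"grip":1},
  {"ax":0,"ay":0,"az":0,"dx":-2.85,"dy":0,"dz":-7.31,"grip":1},
  {"ax":0,"ay":0,"az":0,"dx":-1.67,"dy":0,"dz":-7.67,"grip":1},
])

```text
time: 17.75
tcp_pos: [558.5, 76.1, 363.7]
tool_rot: [[1.0, 0.002, 0.006], [-0.006, -0.001, 1.0], [0.002, -1.0, -0.001]]
force: [2.7, -0.2, 5.0]
gripper_width: 22.7
```

arm_command([
  {"ax":0,"ay":0,"az":0,"dx":-0.45,"dy":0,"dz":-7.83,"grip":1},
  {"ax":0,"ay":0,"az":0,"dx":0.78,"dy":0,"dz":-7.81,"grip":1},
  {"ax":0,"ay":0,"az":0,"dx":1.99,"dy":0,"dz":-7.59,"grip":1},
  {"ax":0,"ay":0,"az":0,"dx":3.15,"dy":0,"dz":-7.18,"grip":1},
  {"ax":0,"ay":0,"az":0,"dx":4.24,"dy":0,"dz":-6.6,"grip":1},
  {"ax":0,"ay":0,"az":0,"dx":5.22,"dy":0,"dz":-5.86,"grip":1},
  {"ax":0,"ay":0,"az":0,"dx":6.07,"dy":0,"dz":-4.97,"grip":1},
  {"ax":0,"ay":0,"az":0,"dx":6.77,"dy":0,"dz":-3.96,"grip":1},
  {"ax":0,"ay":0,"az":0,"dx":7.31,"dy":0,"dz":-2.85,"grip":1},
  {"ax":0,"ay":0,"az":0,"dx":7.67,"dy":0,"dz":-1.67,"grip":1},
])

```text
time: 18.58
tcp_pos: [598.0, 19.8, 363.7]
tool_rot: [[1.0, -0.009, 0.005], [-0.006, -0.001, 1.0], [-0.009, -1.0, -0.001]]
force: [-9.6, -1.7, 11.3]
gripper_width: 22.6
```

arm_command([
  {"ax":0,"ay":0,"az":0,"dx":7.83,"dy":0,"dz":-0.45,"grip":1},
  {"ax":0,"ay":0,"az":0,"dx":7.81,"dy":0,"dz":0.78,"grip":1},
  {"ax":0,"ay":0,"az":0,"dx":7.59,"dy":0,"dz":1.99,"grip":1},
  {"ax":0,"ay":0,"az":0,"dx":7.18,"dy":0,"dz":3.15,"grip":1},
  {"ax":0,"ay":0,"az":0,"dx":6.6,"dy":0,"dz":4.24,"grip":1},
  {"ax":0,"ay":0,"az":0,"dx":5.86,"dy":0,"dz":5.22,"grip":1},
  {"ax":0,"ay":0,"az":0,"dx":4.97,"dy":0,"dz":6.07,"grip":1},
  {"ax":0,"ay":0,"az":0,"dx":3.96,"dy":0,"dz":6.77,"grip":1},
  {"ax":0,"ay":0,"az":0,"dx":2.85,"dy":0,"dz":7.31,"grip":1},
  {"ax":0,"ay":0,"az":0,"dx":1.67,"dy":0,"dz":7.67,"grip":1},
])

```text
time: 19.42
tcp_pos: [657.4, 59.4, 363.8]
tool_rot: [[1.0, 0.0, 0.009], [-0.009, -0.009, 1.0], [0.0, -1.0, -0.009]]
force: [0.7, -8.9, 6.7]
gripper_width: 22.6
```

arm_command([
  {"ax":0,"ay":0,"az":0,"dx":0.45,"dy":0,"dz":7.83,"grip":1},
  {"ax":0,"ay":0,"az":0,"dx":-0.78,"dy":0,"dz":7.81,"grip":1},
  {"ax":0,"ay":0,"az":0,"dx":-1.99,"dy":0,"dz":7.59,"grip":1},
  {"ax":0,"ay":0,"az":0,"dx":-3.15,"dy":0,"dz":7.18,"grip":1},
  {"ax":0,"ay":0,"az":0,"dx":-4.24,"dy":0,"dz":6.6,"grip":1},
  {"ax":0,"ay":0,"az":0,"dx":-5.22,"dy":0,"dz":5.86,"grip":1},
  {"ax":0,"ay":0,"az":0,"dx":-6.07,"dy":0,"dz":4.97,"grip":1},
  {"ax":0,"ay":0,"az":0,"dx":-6.77,"dy":0,"dz":3.96,"grip":1},
  {"ax":0,"ay":0,"az":0,"dx":-7.31,"dy":0,"dz":2.85,"grip":1},
  {"ax":0,"ay":0,"az":0,"dx":-7.67,"dy":0,"dz":1.67,"grip":1},
])

```text
time: 20.25
tcp_pos: [616.5, 118.0, 363.8]
tool_rot: [[1.0, 0.007, 0.007], [-0.007, -0.003, 1.0], [0.007, -1.0, -0.003]]
force: [8.3, -2.0, 4.3]
gripper_width: 22.5
```

arm_command([
  {"ax":0,"ay":0,"az":0,"dx":-7.83,"dy":0,"dz":0.45,"grip":1},
  {"ax":0,"ay":0,"az":0,"dx":-7.81,"dy":0,"dz":-0.78,"grip":1},
  {"ax":0,"ay":0,"az":0,"dx":-7.59,"dy":0,"dz":-1.99,"grip":1},
  {"ax":0,"ay":0,"az":0,"dx":-7.18,"dy":0,"dz":-3.15,"grip":1},
  {"ax":0,"ay":0,"az":0,"dx":-6.6,"dy":0,"dz":-4.24,"grip":1},
  {"ax":0,"ay":0,"az":0,"dx":-5.86,"dy":0,"dz":-5.22,"grip":1},
  {"ax":0,"ay":0,"az":0,"dx":-4.97,"dy":0,"dz":-6.07,"grip":1},
  {"ax":0,"ay":0,"az":0,"dx":-3.96,"dy":0,"dz":-6.77,"grip":1},
  {"ax":0,"ay":0,"az":0,"dx":-2.85,"dy":0,"dz":-7.31,"grip":1},
  {"ax":0,"ay":0,"az":0,"dx":-1.67,"dy":0,"dz":-7.67,"grip":1},
])

```text
time: 21.08
tcp_pos: [558.9, 78.3, 363.7]
tool_rot: [[1.0, 0.004, 0.004], [-0.004, 0.007, 1.0], [0.004, -1.0, 0.007]]
force: [5.0, 7.4, 5.1]
gripper_width: 22.7
```

arm_command([
  {"ax":0,"ay":0,"az":0,"dx":-0.45,"dy":0,"dz":-7.83,"grip":1},
  {"ax":0,"ay":0,"az":0,"dx":0.78,"dy":0,"dz":-7.81,"grip":1},
  {"ax":0,"ay":0,"az":0,"dx":1.99,"dy":0,"dz":-7.59,"grip":1},
  {"ax":0,"ay":0,"az":0,"dx":3.15,"dy":0,"dz":-7.18,"grip":1},
  {"ax":0,"ay":0,"az":0,"dx":4.24,"dy":0,"dz":-6.6,"grip":1},
  {"ax":0,"ay":0,"az":0,"dx":5.22,"dy":0,"dz":-5.86,"grip":1},
  {"ax":0,"ay":0,"az":0,"dx":6.07,"dy":0,"dz":-4.97,"grip":1},
  {"ax":0,"ay":0,"az":0,"dx":6.77,"dy":0,"dz":-3.96,"grip":1},
  {"ax":0,"ay":0,"az":0,"dx":7.31,"dy":0,"dz":-2.85,"grip":1},
  {"ax":0,"ay":0,"az":0,"dx":7.67,"dy":0,"dz":-1.67,"grip":1},
])

```text
time: 21.92
tcp_pos: [598.0, 19.7, 363.7]
tool_rot: [[1.0, -0.009, 0.006], [-0.006, -0.001, 1.0], [-0.009, -1.0, -0.001]]
force: [-8.9, -0.7, 11.5]
gripper_width: 22.5
```

arm_command([
  {"ax":0,"ay":0,"az":0,"dx":7.83,"dy":0,"dz":-0.45,"grip":1},
  {"ax":0,"ay":0,"az":0,"dx":7.81,"dy":0,"dz":0.78,"grip":1},
  {"ax":0,"ay":0,"az":0,"dx":7.59,"dy":0,"dz":1.99,"grip":1},
  {"ax":0,"ay":0,"az":0,"dx":7.18,"dy":0,"dz":3.15,"grip":1},
  {"ax":0,"ay":0,"az":0,"dx":6.6,"dy":0,"dz":4.24,"grip":1},
  {"ax":0,"ay":0,"az":0,"dx":5.86,"dy":0,"dz":5.22,"grip":1},
  {"ax":0,"ay":0,"az":0,"dx":4.97,"dy":0,"dz":6.07,"grip":1},
  {"ax":0,"ay":0,"az":0,"dx":3.96,"dy":0,"dz":6.77,"grip":1},
  {"ax":0,"ay":0,"az":0,"dx":2.85,"dy":0,"dz":7.31,"grip":1},
  {"ax":0,"ay":0,"az":0,"dx":1.67,"dy":0,"dz":7.67,"grip":1},
])

```text
time: 22.75
tcp_pos: [657.3, 59.4, 363.8]
tool_rot: [[1.0, 0.0, 0.009], [-0.009, -0.009, 1.0], [0.0, -1.0, -0.009]]
force: [0.9, -9.6, 7.8]
gripper_width: 22.4
```

arm_command([
  {"ax":0,"ay":0,"az":0,"dx":0.45,"dy":0,"dz":7.83,"grip":1},
  {"ax":0,"ay":0,"az":0,"dx":-0.78,"dy":0,"dz":7.81,"grip":1},
  {"ax":0,"ay":0,"az":0,"dx":-1.99,"dy":0,"dz":7.59,"grip":1},
  {"ax":0,"ay":0,"az":0,"dx":-3.15,"dy":0,"dz":7.18,"grip":1},
  {"ax":0,"ay":0,"az":0,"dx":-4.24,"dy":0,"dz":6.6,"grip":1},
  {"ax":0,"ay":0,"az":0,"dx":-5.22,"dy":0,"dz":5.86,"grip":1},
  {"ax":0,"ay":0,"az":0,"dx":-6.07,"dy":0,"dz":4.97,"grip":1},
  {"ax":0,"ay":0,"az":0,"dx":-6.77,"dy":0,"dz":3.96,"grip":1},
  {"ax":0,"ay":0,"az":0,"dx":-7.31,"dy":0,"dz":2.85,"grip":1},
  {"ax":0,"ay":0,"az":0,"dx":-7.67,"dy":0,"dz":1.67,"grip":1},
])

```text
time: 23.58
tcp_pos: [616.5, 118.0, 363.8]
tool_rot: [[1.0, 0.007, 0.007], [-0.007, -0.003, 1.0], [0.007, -1.0, -0.003]]
force: [8.1, -3.9, 3.8]
gripper_width: 22.5
```

arm_command([
  {"ax":0,"ay":0,"az":0,"dx":-6.52,"dy":0,"dz":0.46,"grip":1},
  {"ax":0,"ay":0,"az":0,"dx":-6.53,"dy":0,"dz":-0.39,"grip":1},
  {"ax":0,"ay":0,"az":0,"dx":-6.42,"dy":0,"dz":-1.24,"grip":1},
  {"ax":0,"ay":0,"az":0,"dx":-6.2,"dy":0,"dz":-2.07,"grip":1},
  {"ax":0,"ay":0,"az":0,"dx":-5.88,"dy":0,"dz":-2.86,"grip":1},
  {"ax":0,"ay":0,"az":0,"dx":-5.46,"dy":0,"dz":-3.61,"grip":1},
  {"ax":0,"ay":0,"az":0,"dx":-4.94,"dy":0,"dz":-4.29,"grip":1},
  {"ax":0,"ay":0,"az":0,"dx":-4.34,"dy":0,"dz":-4.89,"grip":1},
  {"ax":0,"ay":0,"az":0,"dx":-3.66,"dy":0,"dz":-5.42,"grip":1},
  {"ax":0,"ay":0,"az":0,"dx":-2.92,"dy":0,"dz":-5.85,"grip":1},
])

```text
time: 24.42
tcp_pos: [563.0, 90.4, 363.7]
tool_rot: [[1.0, 0.006, 0.004], [-0.004, 0.006, 1.0], [0.006, -1.0, 0.006]]
force: [6.2, 6.0, 3.8]
gripper_width: 22.6
```

arm_command([
  {"ax":0,"ay":0,"az":0,"dx":-0.65,"dy":0,"dz":-1.62,"grip":1},
  {"ax":0,"ay":0,"az":0,"dx":-0.59,"dy":0,"dz":-1.64,"grip":1},
  {"ax":0,"ay":0,"az":0,"dx":-0.53,"dy":0,"dz":-1.66,"grip":1},
  {"ax":0,"ay":0,"az":0,"dx":-0.47,"dy":0,"dz":-1.68,"grip":1},
  {"ax":0,"ay":0,"az":0,"dx":-0.42,"dy":0,"dz":-1.7,"grip":1},
  {"ax":0,"ay":0,"az":0,"dx":-0.36,"dy":0,"dz":-1.71,"grip":1},
  {"ax":0,"ay":0,"az":0,"dx":-0.3,"dy":0,"dz":-1.72,"grip":1},
  {"ax":0,"ay":0,"az":0,"dx":-0.24,"dy":0,"dz":-1.73,"grip":1},
  {"ax":0,"ay":0,"az":0,"dx":-0.18,"dy":0,"dz":-1.74,"grip":1},
  {"ax":0,"ay":0,"az":0,"dx":-0.12,"dy":0,"dz":-1.74,"grip":1},
])

```text
time: 25.25
tcp_pos: [558.4, 74.4, 363.7]
tool_rot: [[1.0, 0.003, 0.003], [-0.003, 0.008, 1.0], [0.003, -1.0, 0.008]]
force: [3.0, 9.0, 5.9]
gripper_width: 22.3
```

arm_command([
  {"ax":0,"ay":0,"az":0,"dx":0,"dy":0,"dz":-0.44,"grip":1},
  {"ax":0,"ay":0,"az":0,"dx":0,"dy":0,"dz":-0.44,"grip":1},
  {"ax":0,"ay":0,"az":0,"dx":0,"dy":0,"dz":-0.44,"grip":1},
  {"ax":0,"ay":0,"az":0,"dx":0,"dy":0,"dz":-0.44,"grip":1},
  {"ax":0,"ay":0,"az":0,"dx":0,"dy":0,"dz":-0.44,"grip":1},
  {"ax":0,"ay":0,"az":0,"dx":0,"dy":0,"dz":-0.44,"grip":1},
  {"ax":0,"ay":0,"az":0,"dx":0,"dy":0,"dz":-0.44,"grip":1},
  {"ax":0,"ay":0,"az":0,"dx":0,"dy":0,"dz":-0.44,"grip":1},
  {"ax":0,"ay":0,"az":0,"dx":0,"dy":0,"dz":-0.44,"grip":1},
  {"ax":0,"ay":0,"az":0,"dx":0,"dy":0,"dz":-0.44,"grip":1},
])

```text
time: 26.08
tcp_pos: [558.1, 70.2, 363.7]
tool_rot: [[1.0, 0.002, 0.003], [-0.003, 0.008, 1.0], [0.002, -1.0, 0.008]]
force: [3.3, 7.6, 7.1]
gripper_width: 22.2
```

arm_command([
  {"ax":0,"ay":0,"az":0,"dx":0.02,"dy":0,"dz":-0.4,"grip":1},
  {"ax":0,"ay":0,"az":0,"dx":0.02,"dy":0,"dz":-0.4,"grip":1},
  {"ax":0,"ay":0,"az":0,"dx":0.02,"dy":0,"dz":-0.4,"grip":1},
  {"ax":0,"ay":0,"az":0,"dx":0.02,"dy":0,"dz":-0.4,"grip":1},
  {"ax":0,"ay":0,"az":0,"dx":0.02,"dy":0,"dz":-0.4,"grip":1},
  {"ax":0,"ay":0,"az":0,"dx":0.02,"dy":0,"dz":-0.4,"grip":1},
  {"ax":0,"ay":0,"az":0,"dx":0.02,"dy":0,"dz":-0.4,"grip":1},
  {"ax":0,"ay":0,"az":0,"dx":0.02,"dy":0,"dz":-0.4,"grip":1},
  {"ax":0,"ay":0,"az":0,"dx":0.02,"dy":0,"dz":-0.4,"grip":1},
  {"ax":0,"ay":0,"az":0,"dx":0.02,"dy":0,"dz":-0.4,"grip":1},
])

```text
time: 26.92
tcp_pos: [558.1, 66.3, 363.7]
tool_rot: [[1.0, 0.002, 0.003], [-0.003, 0.008, 1.0], [0.002, -1.0, 0.008]]
force: [2.1, 8.0, 6.5]
gripper_width: 22.5
```

arm_command([
  {"ax":0,"ay":0,"az":0,"dx":0.02,"dy":0,"dz":-0.25,"grip":1},
  {"ax":0,"ay":0,"az":0,"dx":0.02,"dy":0,"dz":-0.25,"grip":1},
  {"ax":0,"ay":0,"az":0,"dx":0.02,"dy":0,"dz":-0.25,"grip":1},
  {"ax":0,"ay":0,"az":0,"dx":0.02,"dy":0,"dz":-0.25,"grip":1},
  {"ax":0,"ay":0,"az":0,"dx":0.02,"dy":0,"dz":-0.25,"grip":1},
  {"ax":0,"ay":0,"az":0,"dx":0.02,"dy":0,"dz":-0.25,"grip":1},
  {"ax":0,"ay":0,"az":0,"dx":0.02,"dy":0,"dz":-0.25,"grip":1},
  {"ax":0,"ay":0,"az":0,"dx":0.02,"dy":0,"dz":-0.25,"grip":1},
  {"ax":0,"ay":0,"az":0,"dx":0.02,"dy":0,"dz":-0.25,"grip":1},
  {"ax":0,"ay":0,"az":0,"dx":0.02,"dy":0,"dz":-0.25,"grip":1},
])

```text
time: 27.75
tcp_pos: [558.2, 63.8, 363.6]
tool_rot: [[1.0, 0.001, 0.003], [-0.003, 0.008, 1.0], [0.001, -1.0, 0.008]]
force: [0.8, 9.0, 7.0]
gripper_width: 22.6
```

arm_command([
  {"ax":0,"ay":0,"az":0,"dx":0.02,"dy":0,"dz":-0.2,"grip":1},
  {"ax":0,"ay":0,"az":0,"dx":0.02,"dy":0,"dz":-0.2,"grip":1},
  {"ax":0,"ay":0,"az":0,"dx":0.02,"dy":0,"dz":-0.2,"grip":1},
  {"ax":0,"ay":0,"az":0,"dx":0.02,"dy":0,"dz":-0.2,"grip":1},
  {"ax":0,"ay":0,"az":0,"dx":0.02,"dy":0,"dz":-0.2,"grip":1},
  {"ax":0,"ay":0,"az":0,"dx":0.02,"dy":0,"dz":-0.2,"grip":1},
  {"ax":0,"ay":0,"az":0,"dx":0.02,"dy":0,"dz":-0.2,"grip":1},
  {"ax":0,"ay":0,"az":0,"dx":0.02,"dy":0,"dz":-0.2,"grip":1},
  {"ax":0,"ay":0,"az":0,"dx":0,"dy":0,"dz":0,"grip":1},
  {"ax":0,"ay":0,"az":0,"dx":0,"dy":0,"dz":0,"grip":1},
])

```text
time: 28.58
tcp_pos: [558.3, 62.4, 363.6]
tool_rot: [[1.0, 0.001, 0.003], [-0.003, 0.009, 1.0], [0.001, -1.0, 0.009]]
force: [2.1, 8.8, 6.3]
gripper_width: 22.6
```

arm_command([
  {"ax":0,"ay":0,"az":0,"dx":0.02,"dy":0,"dz":-0.2,"grip":1},
  {"ax":0,"ay":0,"az":0,"dx":0.02,"dy":0,"dz":-0.2,"grip":1},
  {"ax":0,"ay":0,"az":0,"dx":0.02,"dy":0,"dz":-0.2,"grip":1},
  {"ax":0,"ay":0,"az":0,"dx":0.02,"dy":0,"dz":-0.2,"grip":1},
  {"ax":0,"ay":0,"az":0,"dx":0.02,"dy":0,"dz":-0.2,"grip":1},
  {"ax":0,"ay":0,"az":0,"dx":0.02,"dy":0,"dz":-0.2,"grip":1},
  {"ax":0,"ay":0,"az":0,"dx":0.02,"dy":0,"dz":-0.2,"grip":1},
  {"ax":0,"ay":0,"az":0,"dx":0.02,"dy":0,"dz":-0.2,"grip":1},
  {"ax":0,"ay":0,"az":0,"dx":0,"dy":0,"dz":0,"grip":1},
  {"ax":0,"ay":0,"az":0,"dx":0,"dy":0,"dz":0,"grip":1},
])

```text
time: 29.42
tcp_pos: [558.4, 61.0, 363.6]
tool_rot: [[1.0, 0.001, 0.003], [-0.003, 0.01, 1.0], [0.001, -1.0, 0.01]]
force: [2.3, 9.9, 6.9]
gripper_width: 22.6
```

arm_command([
  {"ax":0,"ay":0,"az":0,"dx":0.02,"dy":0,"dz":-0.2,"grip":1},
  {"ax":0,"ay":0,"az":0,"dx":0.02,"dy":0,"dz":-0.2,"grip":1},
  {"ax":0,"ay":0,"az":0,"dx":0.02,"dy":0,"dz":-0.2,"grip":1},
  {"ax":0,"ay":0,"az":0,"dx":0.02,"dy":0,"dz":-0.2,"grip":1},
  {"ax":0,"ay":0,"az":0,"dx":0.02,"dy":0,"dz":-0.2,"grip":1},
  {"ax":0,"ay":0,"az":0,"dx":0.02,"dy":0,"dz":-0.2,"grip":1},
  {"ax":0,"ay":0,"az":0,"dx":0.02,"dy":0,"dz":-0.2,"grip":1},
  {"ax":0,"ay":0,"az":0,"dx":0.02,"dy":0,"dz":-0.2,"grip":1},
  {"ax":0,"ay":0,"az":0,"dx":0,"dy":0,"dz":0,"grip":1},
  {"ax":0,"ay":0,"az":0,"dx":0,"dy":0,"dz":0,"grip":1},
])

```text
time: 30.25
tcp_pos: [558.5, 59.7, 363.6]
tool_rot: [[1.0, 0.001, 0.002], [-0.002, 0.01, 1.0], [0.001, -1.0, 0.01]]
force: [0.9, 10.3, 6.0]
gripper_width: 22.2
```

arm_command([
  {"ax":0,"ay":0,"az":0,"dx":0.04,"dy":0,"dz":-0.25,"grip":1},
  {"ax":0,"ay":0,"az":0,"dx":0.04,"dy":0,"dz":-0.25,"grip":1},
  {"ax":0,"ay":0,"az":0,"dx":0.04,"dy":0,"dz":-0.25,"grip":1},
  {"ax":0,"ay":0,"az":0,"dx":0.04,"dy":0,"dz":-0.25,"grip":1},
  {"ax":0,"ay":0,"az":0,"dx":0.04,"dy":0,"dz":-0.25,"grip":1},
  {"ax":0,"ay":0,"az":0,"dx":0.04,"dy":0,"dz":-0.25,"grip":1},
  {"ax":0,"ay":0,"az":0,"dx":0.04,"dy":0,"dz":-0.25,"grip":1},
  {"ax":0,"ay":0,"az":0,"dx":0.04,"dy":0,"dz":-0.25,"grip":1},
  {"ax":0,"ay":0,"az":0,"dx":0,"dy":0,"dz":0,"grip":1},
  {"ax":0,"ay":0,"az":0,"dx":0,"dy":0,"dz":0,"grip":1},
])

```text
time: 31.08
tcp_pos: [558.8, 58.0, 363.6]
tool_rot: [[1.0, 0.001, 0.002], [-0.002, 0.011, 1.0], [0.001, -1.0, 0.011]]
force: [1.4, 11.9, 6.3]
gripper_width: 22.4
```

arm_command([
  {"ax":0,"ay":0,"az":0,"dx":0.06,"dy":0,"dz":-0.32,"grip":1},
  {"ax":0,"ay":0,"az":0,"dx":0.06,"dy":0,"dz":-0.32,"grip":1},
  {"ax":0,"ay":0,"az":0,"dx":0.06,"dy":0,"dz":-0.32,"grip":1},
  {"ax":0,"ay":0,"az":0,"dx":0.06,"dy":0,"dz":-0.32,"grip":1},
  {"ax":0,"ay":0,"az":0,"dx":0.06,"dy":0,"dz":-0.32,"grip":1},
  {"ax":0,"ay":0,"az":0,"dx":0.06,"dy":0,"dz":-0.32,"grip":1},
  {"ax":0,"ay":0,"az":0,"dx":0.06,"dy":0,"dz":-0.32,"grip":1},
  {"ax":0,"ay":0,"az":0,"dx":0.06,"dy":0,"dz":-0.32,"grip":1},
  {"ax":0,"ay":0,"az":0,"dx":0,"dy":0,"dz":0,"grip":1},
  {"ax":0,"ay":0,"az":0,"dx":0,"dy":0,"dz":0,"grip":1},
])

```text
time: 31.92
tcp_pos: [559.2, 55.8, 363.6]
tool_rot: [[1.0, 0.001, 0.002], [-0.002, 0.012, 1.0], [0.001, -1.0, 0.012]]
force: [0.8, 13.3, 6.8]
gripper_width: 22.3
```

```bash
python3 - <<'E'
from h import *
f=[]
for i in range(4):
    cams.grab_frame("top");o=env.get_obs();f.append(o["force"])
print(np.mean(f,0),o["time"],o["tcp_pos"]+155*o["tool_rot"][:,1])
E
```

```text
[ 1.25419332 12.82133342  6.71121113] 32.1167 [559.31134767  57.70577498 208.60611148]
```

arm_command([
  {"ax":0,"ay":0,"az":0,"dx":0.08,"dy":0,"dz":-0.34,"grip":1},
  {"ax":0,"ay":0,"az":0,"dx":0.08,"dy":0,"dz":-0.34,"grip":1},
  {"ax":0,"ay":0,"az":0,"dx":0.08,"dy":0,"dz":-0.34,"grip":1},
  {"ax":0,"ay":0,"az":0,"dx":0.08,"dy":0,"dz":-0.34,"grip":1},
  {"ax":0,"ay":0,"az":0,"dx":0.08,"dy":0,"dz":-0.34,"grip":1},
  {"ax":0,"ay":0,"az":0,"dx":0.08,"dy":0,"dz":-0.34,"grip":1},
  {"ax":0,"ay":0,"az":0,"dx":0.08,"dy":0,"dz":-0.34,"grip":1},
  {"ax":0,"ay":0,"az":0,"dx":0.08,"dy":0,"dz":-0.34,"grip":1},
  {"ax":0,"ay":0,"az":0,"dx":0,"dy":0,"dz":0,"grip":1},
  {"ax":0,"ay":0,"az":0,"dx":0,"dy":0,"dz":0,"grip":1},
])

```text
time: 32.95
tcp_pos: [559.7, 53.4, 363.5]
tool_rot: [[1.0, 0.0, 0.001], [-0.001, 0.014, 1.0], [0.0, -1.0, 0.014]]
force: [0.9, 15.0, 7.2]
gripper_width: 22.7
```

```bash
python3 - <<'E'
from h import *
f=[]
for i in range(4):
    cams.grab_frame("top");o=env.get_obs();f.append(o["force"])
print(np.mean(f,0),o["time"],o["tcp_pos"]+155*o["tool_rot"][:,1])
E
```

```text
[ 0.86275507 14.04581798  7.19876351] 33.15 [559.75787619  55.59997134 208.57921558]
```

The crank now pushes about 6 N beyond the driving force, so the cradle is snug. I'll unload the arm, open the fingers and lift.

arm_command([
  {"ax":0,"ay":0,"az":0,"dx":-0.4,"dy":0,"dz":1.5,"grip":1},
  {"ax":0,"ay":0,"az":0,"dx":-0.4,"dy":0,"dz":1.5,"grip":1},
  {"ax":0,"ay":0,"az":0,"dx":-0.2,"dy":0,"dz":1,"grip":1},
  {"ax":0,"ay":0,"az":0,"dx":0,"dy":0,"dz":0,"grip":1},
  {"ax":0,"ay":0,"az":0,"dx":0,"dy":0,"dz":0,"grip":0},
  {"ax":0,"ay":0,"az":0,"dx":0,"dy":0,"dz":0,"grip":-0.5},
  {"ax":0,"ay":0,"az":0,"dx":0,"dy":0,"dz":0,"grip":-1},
  {"ax":0,"ay":0,"az":0,"dx":0,"dy":0,"dz":0,"grip":-1},
  {"ax":0,"ay":0,"az":0,"dx":0,"dy":0,"dz":0,"grip":-1},
  {"ax":0,"ay":0,"az":0,"dx":0,"dy":0,"dz":0,"grip":-1},
])

```text
time: 33.98
tcp_pos: [558.7, 52.7, 362.1]
tool_rot: [[1.0, -0.002, 0.006], [-0.006, -0.0, 1.0], [-0.002, -1.0, -0.0]]
force: [0.8, 0.8, -0.2]
gripper_width: 85.4
```

arm_command([
  {"ax":0,"ay":0,"az":0,"dx":0,"dy":0,"dz":0,"grip":-1},
  {"ax":0,"ay":0,"az":0,"dx":0,"dy":-5,"dz":0,"grip":-1},
  {"ax":0,"ay":0,"az":0,"dx":0,"dy":-12,"dz":0,"grip":-1},
  {"ax":0,"ay":0,"az":0,"dx":0,"dy":-20,"dz":0,"grip":-1},
  {"ax":0,"ay":0,"az":0,"dx":0,"dy":-20,"dz":0,"grip":-1},
  {"ax":0,"ay":0,"az":0,"dx":0,"dy":-20,"dz":0,"grip":-1},
  {"ax":0,"ay":0,"az":0,"dx":0,"dy":-20,"dz":0,"grip":-1},
  {"ax":0,"ay":0,"az":0,"dx":0,"dy":-20,"dz":0,"grip":-1},
  {"ax":0,"ay":0,"az":0,"dx":0,"dy":-10,"dz":0,"grip":-1},
  {"ax":0,"ay":0,"az":0,"dx":0,"dy":0,"dz":0,"grip":-1},
])

```text
time: 34.82
tcp_pos: [558.9, 52.8, 493.7]
tool_rot: [[1.0, 0.007, 0.006], [-0.006, -0.0, 1.0], [0.007, -1.0, -0.0]]
force: [0.1, 0.1, 0.7]
gripper_width: 85.1
```

```bash
python3 - <<'E'
from h import *
a=cams.grab_frame("scene")[145:320,280:455,::-1]
cv2.imwrite("pics/z3.png",cv2.resize(a,(600,600),interpolation=cv2.INTER_CUBIC))
o=env.get_obs();print(o["tcp_pos"],o["force"],o["gripper_width"],o["time"])
E
```

```text
[559.01838631  52.81161048 491.78553128] [ 0.0091451  0.1352881 -0.1552016] 85.50153716288831 34.8667
```

View pics/z3.png

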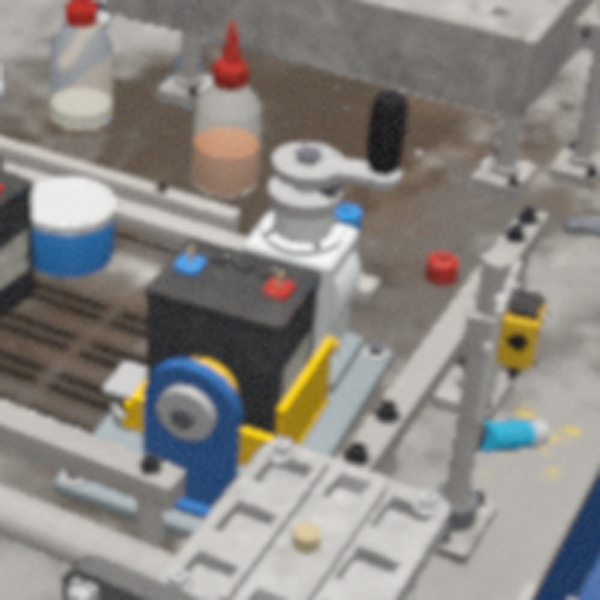

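The cradle is level and the battery upright in it. The crank grip stands free at (387,130), the gripper is clear above, and the wrist force is zero.

```bash
python3 -c "
from rig import env
env.sign_off()"
```

```text
the job is handed in; nothing more can be done
```

The battery is vented: I tipped the cradle to about 30°, held it there, wound it back to level and snug, let go and handed the job in at about 35 s.

- **Take-up:** I felt the dogs take up at a crank angle of −34° ± 3°, which leaves about ±0.15° of uncertainty in the tilt. From there I wound two turns clockwise, ending at −755° against a target of −754°.
- **Tilt:** A picture showed the cradle clearly tipped. I took the 30° from the crank angle and did not measure it in the image.
- **Hold:** The cradle stood tipped for roughly 2.5 to 3 s: about 0.9 s held still, then the crank's free run back before it took up the other way.
- **Return:** The force began to rise at about 186° on the crank, close to the 185.6° I had predicted.
- **Snug:** I pressed on to about 6 N beyond the driving force. It read about 15 N at the end of the push and 14 N a moment later, against 8 to 9 N driving.
- **Last checks:** The final picture showed the cradle level, the battery upright in it and nothing visibly disturbed. The gripper was open and clear above the crank with about zero force at the wrist. No check failed or disagreed.

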